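# Pull out both supports, then lower the spice caddy's leaf onto them

### The arm

A 6-joint arm with a two-finger parallel gripper is mounted at the origin on a cart in front of the work surface, level with it; the furniture and walls round the work are solid. World frame = base frame: x ahead of the robot, y to its left, z up, the work surface at z = 0. Lengths are in m, angles in degrees, forces in N, time in s.
With the tool pointing down it reaches from about 0.375 to 0.9 m from the base axis. Payload 3.1 kg.
Tool frame: the origin (TCP) lies at the very end of the fingers, on their centre line; the grasp point (between the pads) lies 19 mm behind it (bot.hold_point_z is the z of the grasp point in the tool frame, in m); z points along the fingers, y is the line along which they close (so a half turn about z gives the same grasp; the last joint's range is limited). The gripper opens to 87 mm and grips with 3 to 60 N. Pads are 19 mm wide; open, the fingers measure 117 mm over their backs; the gripper's body (75 mm by 190 mm) begins 51 mm behind the grasp point.
Start: joints at [-77.664, 30.224, 82.088, -0, 67.689, -10.227], TCP at [0.24, -0.577, 0.223] pointing down, gripper open.
Joint ranges: [-176.69, 176.69], [-43.24, 126.21], [12.49, 139.97], [-82, 262], [0, 151.66], [-163.58, 163.58]. Speed limits (degrees/s): [159.86, 159.86, 180, 180, 180, 180].

### API

Orientations are given as a 3x3 rotation matrix whose columns are the frame's x, y, z axes.
In Python, from rig import bot, capture, camera_model gives the robot as it stands.
- The arm moves only by the tool apply_moves, never from a script. Its argument "plan" is text: rows parted by semicolons, each of 6 numbers parted by spaces: the shift along the tool's x, y, z in units of 0.05 m (1.0 is 0.05 m), then the turn, a rotation vector about the tool's x, y, z in units of 360 degrees (1.0 is 360 degrees). In form: dx dy dz ax ay az; .... A call has 1 to 10 rows; each row shifts and turns the commanded pose from where the row before left it, along the tool's axes as they then stand; what a row does not reach is not made up. A row lasts 1/12 s, in which the tool goes at most 41.7 mm and 7.16 degrees, less where a joint would pass 70% of its speed; a pose out of reach is approached as far as the arm can. A call with a number of a shift or a turn outside -1 to 1 is refused whole. A call with a gripper value outside its range is refused whole. "gripper" is the gripper command: -1 is shut, 1 is fully open, values between are in proportion, set as the call begins (left out, the last holds). The fingers move at their own pace and stop on an object; the grip force is fixed at half the most. Time passes only in rows, so rows that do not move let the fingers close. It gives the time, the measured TCP pose, the force, the opening and the grip force at its end, in the units of the state.
- bot.read_state(): the state, without advancing time (a new reading comes with each control period).
- capture(name): name is "scene" or "top" or "wrist"; returns the picture (420x560x3 uint8, red, green, blue); there is no depth.
- camera_model(name): a dict with "vertical_fov" (degrees; the focal length in pixels is half the picture's height over the tangent of half this angle, whatever the lens; pixels are square), "cx", "cy" (the principal point, pixels), "dist" ([k1, k2, p1, p2, k3] as OpenCV has them; the pictures are not rectified), "position" and "rotation" of the camera in the world; the wrist camera has in their place "hand_eye" (4x4, takes a point from camera to tool coordinates, whose origin is the TCP and whose axes are the flange's). Camera axes: x right, y down, z forward; pixel columns grow to the right and rows downward; lengths in m; the calibration is good to about 2 mm. A picture is of the moment at which its call begins: read the wrist's pose just before it. camera_model takes no time and is no camera call.
- bot.hand_in(): hands the job in; it is judged then, once.
The state is a dict: "time_s": time; "joint_positions": joint angles; "qvel": joint speeds; "tau": joint torques, N m; "position": TCP position; "tcp_rot": TCP orientation; "force": force on the tool from outside, world axes, zero at the start; "moment": the same for the moment, N m; "opening": opening from 0.0 (shut) to 1.0 (fully open); "grasp_force": force on a finger pad.
Only numpy, scipy, OpenCV 4.12 (cv2) and the standard library are available. Lean on these libraries where they do the work, as an engineer would, in place of code of your own. Each camera call takes 0.05 s, during which the arm holds its last target. There are 200 camera calls.

### The job

The small white spice caddy on the worktop has a fold-down wooden leaf; make it into a level shelf. First, with the leaf still up, pull out both of the slide-out supports under it by their red pulls, all the way; only then lower the leaf by its tab until it rests level on both supports, and let go. Leave the drawer between the supports shut.

Things in the scene. Friction and masses are not known exactly. Their poses are not given: they have to be found in the camera images.
- caddy: White spice caddy, fixed, 138 deep x 280 wide x 205 mm high, open on top, jars in its rear corners. Origin on the worktop below the middle of the leaf's hinge; x points into the caddy, y to its left, z up. The hinge axis runs along y at x = 0, z = 100 mm; the lower front face is at x = 0, z 12 to 90 mm.
- leaf (a joint): Angle (rad) of the wooden leaf, 254 wide, 115 long, 12 mm thick: 0 = shut, leaning back 0.436 from vertical; grows forward and down: 0.436 upright, 2.007 level, 2.32 stop, below level (unless the supports hold it). Starts at 0 to 0.2. Damped hinge with friction: stays where left within 20 degrees of upright, farther forward it sinks slowly if let go.
- leaf_tab (a point): Grip point on the leaf's tab: a darker wooden tongue, 16 mm wide (along y) and 12 mm thick, in the leaf's plane at mid-width (caddy y = 0), sticking 45 mm out of its free edge. The point is 147 mm from the hinge axis, 13 mm short of the tab's end, and moves in a circle about that axis. Pinch across the 16 mm; the tab can turn between the fingers.
- support_left (a joint): Travel (m) of the slide-out support on the caddy's left, at y = +100 mm in its frame: 0 = in, 0.060 = all the way out (stop). Slides to the caddy's -x, friction 1 N, stays where left; starts at 0 to 0.015. On its front end a red pull, 18 (x) x 26 (y) x 32 (z) mm, centre at x = -(0.065 + travel) m, z = 50 mm, on a 14 mm wide neck; graspable across y from above.
- support_right (a joint): The same for the support on the caddy's right, at y = -100 mm in its frame: same red pull, sizes and values.
- drawer (a joint): Opening (m) of the small drawer between the supports, 0 = shut, as at the start; to be left shut. Wooden front 140 mm wide, round steel knob (22 mm) at y = 0, z = 54 mm, standing 26 mm out.

How it is judged:
By the outcome, as a careful person would: the job done as asked, in the order asked, and still so for the second after the job is handed in, with the robot touching nothing.
It also fails if it takes over 56 s, if anything falls off the work surface, if the arm or the gripper's body presses on something with over 40 N, if the wrist force passes 120 N, or if a joint passes its speed limit or range.

## Working session

There is one attempt and no reset: what is moved stays moved. The work goes in short steps, Python scripts to look and compute and a tool call to move; the robot and the scene stay as the last step left them, time stands still between calls to the robot, and variables do not carry over. Pictures are saved under pics/ and viewed, at most 10 in all, crops included, and the job is handed in when it is done.

Besides the shell and the picture viewer there is one more tool, called after "Emit:" as a command line: name --argument value ..., lists and objects as JSON in quotes. apply_moves: Moves the arm, as the interface text tells. Its arguments: {"type":"object","properties":{"plan":{"type":"string"},"gripper":{"type":"number"}},"required":["plan"]}

```bash
ls; mkdir -p pics
python3 - <<'E'
from rig import bot,capture,camera_model
import cv2,numpy as np
s=bot.read_state();print(s)
for n in("scene","top"):
    im=capture(n);cv2.imwrite(f"pics/{n}0.png",im[:,:,::-1]);np.save(f"pics/{n}0.npy",im);print(n,camera_model(n))
print(camera_model("wrist"),bot.hold_point_z)
E
```

```text
pics
{'time_s': 0.0, 'joint_positions': array([-7.76656261e+01,  3.02765718e+01,  8.21549567e+01, -1.32981041e-03,
        6.76890196e+01, -1.02279226e+01]), 'qvel': array([ 0.03244644, -0.0208987 , -0.05440218, -0.01828704,  0.04342042,
       -0.0628815 ]), 'tau': array([-1.11835134e-04, -4.40037596e+01, -1.76594746e+01,  6.33885898e-02,
        5.82536019e-02, -1.80034876e-04]), 'position': array([ 0.23966382, -0.57644588,  0.22160524]), 'tcp_rot': array([[ 9.23459596e-01,  3.83695391e-01, -4.70416636e-04],
       [ 3.83695517e-01, -9.23457386e-01,  2.05080706e-03],
       [ 3.52475500e-04, -2.07433421e-03, -9.99997786e-01]]), 'force': array([-0.39048721, -0.5227757 ,  0.11362702]), 'moment': array([0.063737  , 0.02583892, 0.01227533]), 'grasp_force': 0.0, 'opening': 0.9995607970275896}
scene {'vertical_fov': 42.856790795536554, 'cx': 280.69424112998746, 'cy': 219.02086292845456, 'dist': array([-0.17997983,  0.        ,  0.        ,  0.        ,  0.        ]), 'position': array([-0.03986908,  0.54175544,  0.87620873]), 'rotation': array([[-0.47551551, -0.60665731,  0.63706507],
  
[... 305 characters left out ...]
4, 1.00955321]), 'rotation': array([[ 0.02216321, -0.98401005,  0.17672864],
       [-0.99630586, -0.00706918,  0.08558424],
       [-0.08296642, -0.1779726 , -0.98053165]])}
{'vertical_fov': 69.92173253221029, 'cx': 281.1387956673454, 'cy': 202.82870626121252, 'dist': array([0.01353468, 0.        , 0.        , 0.        , 0.        ]), 'hand_eye': array([[-1.15695795e-04, -9.51699385e-01, -3.07031380e-01,
         8.47661422e-02],
       [ 9.99998854e-01, -5.73640390e-04,  1.40128199e-03,
         8.33697912e-04],
       [-1.50972481e-03, -3.07030865e-01,  9.51698360e-01,
        -1.61570208e-01],
       [ 0.00000000e+00,  0.00000000e+00,  0.00000000e+00,
         1.00000000e+00]])} -0.0187
```

View pics/scene0.png

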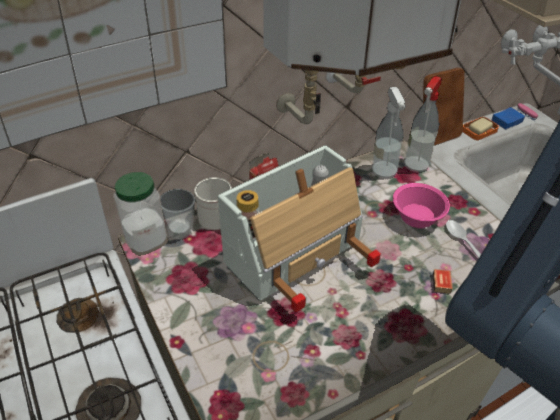

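View pics/top0.png

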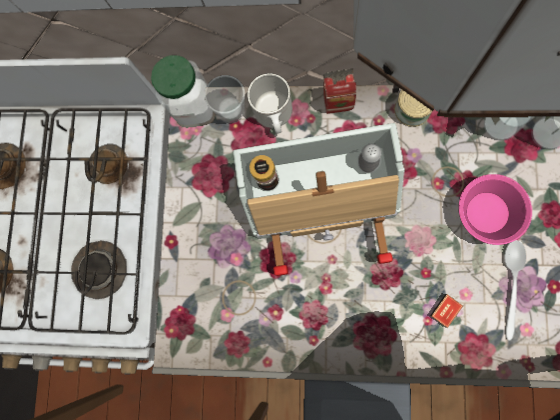

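The scene view shows the red pulls at about (298,301) and (373,258), with the leaf tab near (304,182). In the top view the pulls are at about (281,270) and (385,257), with the tab at (321,180). There is also a greyish thing beside the right support at (370,238). Next I triangulate.

```bash
cat > h.py <<'E'
import numpy as np,cv2
from rig import bot,capture,camera_model
def ray(n,uv,st=None):
    m=camera_model(n);f=210/np.tan(np.radians(m["vertical_fov"]/2))
    K=np.array([[f,0,m["cx"]],[0,f,m["cy"]],[0,0,1]])
    p=cv2.undistortPoints(np.array([[uv]],float),K,m["dist"])[0,0];d=np.array([p[0],p[1],1])
    if n=="wrist":
        H=m["hand_eye"];R=st["tcp_rot"];return R@H[:3,3]+st["position"],R@H[:3,:3]@d
    return m["position"],m["rotation"]@d
def onz(n,uv,z,st=None):
    o,d=ray(n,uv,st);return o+d*(z-o[2])/d[2]
def tri(rs):
    A=np.zeros((3,3));b=np.zeros(3)
    for o,d in rs:
        d=d/np.linalg.norm(d);P=np.eye(3)-np.outer(d,d);A+=P;b+=P@o
    x=np.linalg.solve(A,b);return x,[np.linalg.norm(np.cross(x-o,d/np.linalg.norm(d))) for o,d in rs]
def red(im,roi):
    x0,y0,x1,y1=roi;c=im[y0:y1,x0:x1];h=cv2.cvtColor(c,cv2.COLOR_RGB2HSV)
    m=(((h[...,0]<6)|(h[...,0]>174))&(h[...,1]>190)&(h[...,2]>130)).astype(np.uint8)
    n,l,s,ce=cv2.connectedComponentsWithStats(m);i=1+np.argmax(s[1:,4]);return ce[i]+[x0,y0],s[i]
E
python3 - <<'E'
from h import *
T=np.load("pics/top0.npy");S=np.load("pics/scene0.npy")
P=[]
for nm,a,b in(("L",(265,255,295,285),(283,285,315,318)),("R",(368,245,400,270),(360,243,385,270))):
    c1,s1=red(T,a);c2,s2=red(S,b);print(nm,c1,s1,c2,s2)
    x,r=tri([ray("top",c1),ray("scene",c2)]);P.append(x);print(x,r, onz("top",c1,.062))
d=P[0]-P[1];print(np.linalg.norm(d[:2]),np.degrees(np.arctan2(-d[0],d[1])))
print("tab",tri([ray("top",(321,173)),ray("scene",(300,171))]))
import cv2
cv2.imwrite("pics/c0.png",np.hstack([cv2.resize(T[160:280,230:410,::-1],None,fx=4,fy=4)]))
E
```

```text
L [279.61904762 269.67857143] [ 9 10 14 10 84] [297.87671233 298.50684932] [ 9  9 13 10 73]
[0.50660705 0.19750595 0.06206752] [np.float64(0.0011601143748749545), np.float64(0.0011601143748749452)] [0.5073455  0.19841602 0.062     ]
R [382.03571429 255.39285714] [11  8  9  8 28] [373.87272727 254.4       ] [ 9  8 11  8 55]
[0.53473392 0.00164364 0.06259747] [np.float64(0.004371680421128479), np.float64(0.004371680421128532)] [0.53765273 0.00487303 0.062     ]
0.1978715860520259 8.172108117295975
tab (array([0.65218133, 0.11800763, 0.24321256]), [np.float64(0.001944798974893172), np.float64(0.0019447989748930484)])
```

View pics/c0.png

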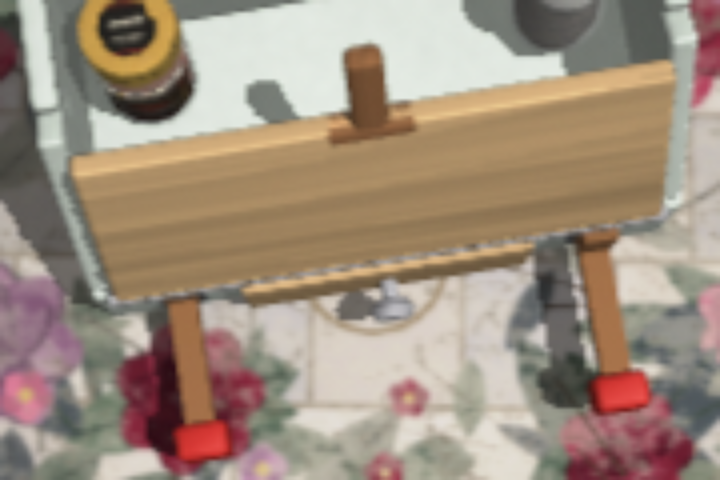

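The crop shows the grey strip is only the right support's shadow. The full right pull is centred at about (385,257.5) and the left at (280.5,270). The leaf's lower edge runs from about (260,234) to (395,215.5).

Run:
```python
from h import *
q=lambda u,v:(230+u/4,160+v/4)
yaw=lambda a,b:np.degrees(np.arctan2(-(a-b)[0],(a-b)[1]))
a=onz("top",q(115,298),.1);b=onz("top",q(665,218),.1);print("hinge",a,b,np.linalg.norm(a-b),yaw(a,b))
a=onz("top",q(73,162),.2);b=onz("top",q(672,66),.2);print("leaftop",a,b,np.linalg.norm(a-b),yaw(a,b))
a=onz("top",q(248,298),.09);b=onz("top",q(530,254),.09);print("drawer",a,b,np.linalg.norm(a-b),yaw(a,b))
L=onz("top",q(202,441),.062);R=onz("top",q(620,390),.062);print(L,R,yaw(L,R),np.linalg.norm(L-R))
c2,_=red(np.load("pics/scene0.npy"),(360,243,385,270));print(tri([ray("top",q(620,390)),ray("scene",c2)]))
```

```text
hinge [0.57006601 0.23552065 0.1       ] [ 0.61012339 -0.01755205  0.1       ] 0.2562233022930211 8.994390534972508
leaftop [0.61610333 0.24154913 0.2       ] [ 0.65824084 -0.00729638  0.2       ] 0.2523879105195699 9.6108427767793
drawer [0.57198763 0.17412029 0.09      ] [0.59417975 0.04318519 0.09      ] 0.1328024499768226 9.61961481349367
[0.50629473 0.19670189 0.062     ] [ 0.5337745  -0.00060367  0.062     ] 7.928876902041581 0.19920998728875483
(array([ 0.53310789, -0.0014063 ,  0.06188241]), [np.float64(0.0010367959927771958), np.float64(0.001036795992777068)])
```

Emit:
apply_moves --plan "0.25 -0.21 0 0 0 0;0.5 -0.42 0 0 0 0;0.55 -0.47 0 0 0 0;0.55 -0.47 0 0 0 0;0.55 -0.47 0 0 0 0;0.55 -0.47 0 0 0 0;0.55 -0.47 0 0 0 0;0.55 -0.47 0 0 0 0;0.55 -0.47 0 0 0 0;0.55 -0.47 0 0 0 0"

```text
time_s: 0.93
position: [0.3936, -0.2738, 0.2223]
tcp_rot: [[0.924, 0.383, -0.0], [0.383, -0.924, 0.001], [-0.0, -0.001, -1.0]]
force: [1.0, -0.9, 0.3]
opening: 1.001
grasp_force: 0.0
```

Emit:
apply_moves --plan "0.55 -0.47 0 0 0 0;0.55 -0.47 0 0 0 0;0.55 -0.47 0 0 0 0;0.55 -0.47 0 0 0 0;0.55 -0.47 0 0 0 -0.0198;0.55 -0.47 0 0 0 -0.0198;0.55 -0.3 0 0 0 -0.0198;0.3 -0.1 0 0 0 -0.0198;0 0 0 0 0 -0.0198;0 0 0 0 0 -0.0198"

```text
time_s: 1.77
position: [0.508, -0.0363, 0.2222]
tcp_rot: [[0.409, 0.912, -0.001], [0.912, -0.409, 0.0], [-0.0, -0.001, -1.0]]
force: [0.2, 0.6, -0.1]
opening: 0.996
grasp_force: 0.0
```

Emit:
apply_moves --plan "0 0 0 0 0 -0.0198;0 0 0 0 0 -0.0198;0 0 0 0 0 -0.0198;0 0 0 0 0 -0.0198;0 0 0 0 0 -0.0198;0 0 0 0 0 -0.0198;0 0 0 0 0 -0.0198;0 0 0 0 0 -0.0198;0 0 0 0 0 -0.0198;0 0 0 0 0 -0.0198"

```text
time_s: 2.6
position: [0.5076, -0.0377, 0.2222]
tcp_rot: [[-0.731, 0.682, -0.001], [0.682, 0.731, 0.0], [0.001, -0.0, -1.0]]
force: [0.0, 1.0, 0.3]
opening: 1.0
grasp_force: 0.0
```

Emit:
apply_moves --plan "0 0 0 0 0 -0.0198;0 0 0 0 0 -0.0198;0 0 0 0 0 -0.0198;0 0 0 0 0 -0.0198;0 0 0 0 0 -0.0198;0 0 0 0 0 -0.0198;0 0 0 0 0 -0.0198;0 0 0 0 0 -0.004;0 0 0 0 0 0"

```text
time_s: 3.35
position: [0.5076, -0.0377, 0.2222]
tcp_rot: [[-0.99, -0.139, -0.001], [-0.139, 0.99, 0.0], [0.001, 0.0, -1.0]]
force: [0.4, 1.0, 0.5]
opening: 0.998
grasp_force: 0.0
```

Run:
```python
from h import *
s=bot.read_state();im=capture("wrist");cv2.imwrite("pics/w1.png",im[:,:,::-1]);np.save("pics/w1.npy",im)
import pickle;pickle.dump(s,open("pics/s1.pkl","wb"))
print(s["time_s"],s["position"],s["tcp_rot"],s["joint_positions"])
```

```text
3.35 [ 0.50757493 -0.03772458  0.22221984] [[-9.90352584e-01 -1.38567893e-01 -8.35439516e-04]
 [-1.38568168e-01  9.90352858e-01  2.80780449e-04]
 [ 7.88472757e-04  3.93836966e-04 -9.99999612e-01]] [-1.68481307e+01  2.13671537e+01  9.85189505e+01  1.75614532e-03
  6.01643710e+01 -1.14813999e+02]
```

View pics/w1.png

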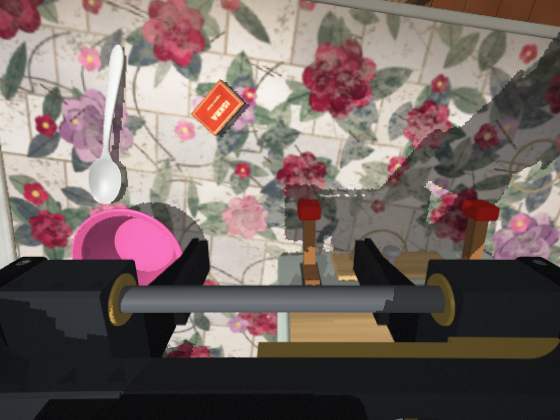

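The wrist view shows the right pull at about (310,209) and the left pull at about (480,210), with both necks running down towards the caddy.

```bash
python3 - <<'E'
from h import *
import pickle
s=pickle.load(open("pics/s1.pkl","rb"));im=np.load("pics/w1.npy")
h=cv2.cvtColor(im,cv2.COLOR_RGB2HSV)
P=[]
for roi in((294,190,328,225),(456,192,505,226)):
    x0,y0,x1,y1=roi;c=h[y0:y1,x0:x1];m=(((c[...,0]<5)|(c[...,0]>175))&(c[...,1]>200)&(c[...,2]>90)).astype(np.uint8)
    n,l,st,ce=cv2.connectedComponentsWithStats(m);i=1+np.argmax(st[1:,4]);b=st[i]
    l0,t0,w,hh=b[:4];print(b,ce[i]+[x0,y0])
    a=onz("wrist",(x0+l0,y0+t0+hh),.066,s);e=onz("wrist",(x0+l0+w,y0+t0+hh),.066,s);print("caddyside top edge",a,e)
    q=onz("wrist",ce[i]+[x0,y0],.055,s);print(q)
# neck direction of right support (manual pixels): from front under pull to caddy
E
python3 - <<'E'
import cv2
im=cv2.imread("pics/w1.png")[180:300,270:510];cv2.imwrite("pics/w1c.png",cv2.resize(im,None,fx=3.3,fy=3.3))
E
```

```text
[  4  10  23  20 416] [308.46875    209.53846154]
caddyside top edge [ 0.54263001 -0.01483983  0.066     ] [0.53901082 0.01093433 0.066     ]
[ 0.53224795 -0.00362183  0.055     ]
[  6   8  37  21 595] [479.99159664 210.06386555]
caddyside top edge [0.51806223 0.16828274 0.066     ] [0.51230268 0.20900606 0.066     ]
[0.50544204 0.19182825 0.055     ]
```

View pics/w1c.png

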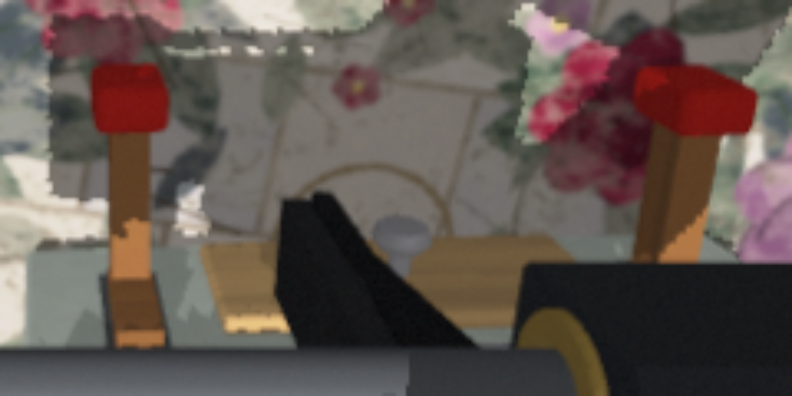

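Emit:
apply_moves --plan "-0.3 0.32 0 0 0 -0.004;-0.3 0.32 0.2 0 0 0;0 0 0.5 0 0 0;0 0 0.6 0 0 0;0 0 0.6 0 0 0;0 0 0.6 0 0 0;0 0 0.6 0 0 0;0 0 0.5 0 0 0;0 0 0.22 0 0 0;0 0 0 0 0 0"

```text
time_s: 4.23
position: [0.5308, -0.0013, 0.0291]
tcp_rot: [[-0.987, -0.162, -0.006], [-0.162, 0.987, 0.001], [0.005, 0.002, -1.0]]
force: [-0.0, 0.3, 0.1]
opening: 0.998
grasp_force: 0.0
```

Emit:
apply_moves --plan "0 0 0 0 0 0;0 0 0 0 0 0;0 0 0 0 0 0;0 0 0 0 0 0;0 0 0 0 0 0;0 0 0 0 0 0" --gripper -1

```text
time_s: 4.73
position: [0.5332, -0.0018, 0.0324]
tcp_rot: [[-0.987, -0.163, 0.002], [-0.163, 0.987, -0.0], [-0.001, -0.001, -1.0]]
force: [0.1, -0.5, -0.5]
opening: 0.629
grasp_force: 0.0
```

Emit:
apply_moves --plan "0 0 0 0 0 0;0 0 0 0 0 0;0 0 0 0 0 0;0 0 0 0 0 0;0 0 0 0 0 0;0 0 0 0 0 0"

```text
time_s: 5.23
position: [0.5327, -0.0017, 0.0315]
tcp_rot: [[-0.987, -0.164, -0.0], [-0.164, 0.987, -0.0], [0.0, -0.0, -1.0]]
force: [0.2, -0.3, -0.5]
opening: 0.295
grasp_force: 30.0
```

Emit:
apply_moves --plan "0.1 0 0 0 0 0;0.15 0 0 0 0 0;0.15 0 0 0 0 0;0.15 0 0 0 0 0;0.15 0 0 0 0 0;0.15 0 0 0 0 0;0.1 0 0 0 0 0;0.05 0 0 0 0 0;0 0 0 0 0 0"

```text
time_s: 5.98
position: [0.4847, -0.0099, 0.0316]
tcp_rot: [[-0.987, -0.162, 0.004], [-0.162, 0.987, -0.0], [-0.003, -0.001, -1.0]]
force: [4.3, 1.1, -4.8]
opening: 0.295
grasp_force: 30.0
```

Emit:
apply_moves --plan "0.04 0 0 0 0 0;0.04 0 0 0 0 0;0 0 0 0 0 0;0 0 0 0 0 0"

```text
time_s: 6.32
position: [0.4847, -0.0101, 0.0316]
tcp_rot: [[-0.987, -0.161, 0.011], [-0.161, 0.987, -0.0], [-0.011, -0.002, -1.0]]
force: [12.0, 7.6, -9.2]
opening: 0.291
grasp_force: 30.0
```

Emit:
apply_moves --plan "-0.08 0 0 0 0 0;0 0 0 0 0 0;0 0 0 0 0 0;0 0 0 0 0 0;0 0 0 0 0 0;0 0 0 0 0 0" --gripper 0.6

```text
time_s: 6.82
position: [0.4828, -0.0098, 0.0316]
tcp_rot: [[-0.987, -0.163, -0.001], [-0.163, 0.987, 0.0], [0.001, 0.0, -1.0]]
force: [-0.5, -0.1, 0.2]
opening: 0.666
grasp_force: 0.0
```

Emit:
apply_moves --plan "0 0 0 0 0 0;0 0 -0.4 0 0 0;0 0 -0.6 0 0 0;0 0 -0.6 0 0 0;0 0.3 -0.1 0 0 0;0 0.6 0 0 0 0;0 0.7 0 0 0 0;0 0.7 0 0 0 0;0 0.7 0 0 0 0;0 0.6 0 0 0 0"

```text
time_s: 7.65
position: [0.453, 0.1695, 0.1167]
tcp_rot: [[-0.987, -0.163, -0.0], [-0.163, 0.987, 0.0], [0.0, 0.0, -1.0]]
force: [-0.4, -0.7, 0.1]
opening: 0.795
grasp_force: 0.0
```

Emit:
apply_moves --plan "-0.3 0.4 0 0 0 0;-0.4 0 0 0 0 0;-0.38 0 0 0 0 0;0 0 0 0 0 0;0 0 0 0 0 0"

```text
time_s: 8.07
position: [0.5041, 0.1963, 0.1164]
tcp_rot: [[-0.987, -0.163, -0.0], [-0.163, 0.987, -0.0], [0.0, -0.0, -1.0]]
force: [-0.5, -0.4, -0.4]
opening: 0.801
grasp_force: 0.0
```

Run:
```python
from h import *
im=capture("top");cv2.imwrite("pics/t2.png",cv2.resize(im[150:310,220:440,::-1],None,fx=3.6,fy=3.6))
im=capture("wrist");s=bot.read_state();cv2.imwrite("pics/w2.png",im[:,:,::-1]);print(s["time_s"],s["position"])
```

```text
8.1667 [0.50225908 0.19576678 0.11614335]
```

View pics/w2.png

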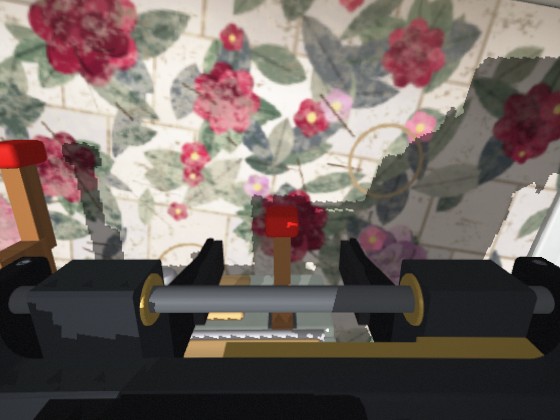

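The left pull is centred between the fingers at (281,221), and the right pull stands out at (20,155). Now I go down and grip.

Emit:
apply_moves --plan "-0.07 0.01 0.2 0 0 0;0 0 0.4 0 0 0;0 0 0.5 0 0 0;0 0 0.4 0 0 0;0 0 0.2 0 0 0;0 0 0 0 0 0;0 0 0 0 0 0"

```text
time_s: 8.75
position: [0.5068, 0.1971, 0.0311]
tcp_rot: [[-0.987, -0.163, -0.002], [-0.163, 0.987, -0.0], [0.002, -0.0, -1.0]]
force: [0.4, 0.1, 0.3]
opening: 0.803
grasp_force: 0.0
```

Emit:
apply_moves --plan "0 0 0 0 0 0;0 0 0 0 0 0;0 0 0 0 0 0;0 0 0 0 0 0;0 0 0 0 0 0;0 0 0 0 0 0;0 0 0 0 0 0;0 0 0 0 0 0;0 0 0 0 0 0" --gripper -1

```text
time_s: 9.5
position: [0.5075, 0.197, 0.0317]
tcp_rot: [[-0.986, -0.164, 0.0], [-0.164, 0.986, -0.001], [0.0, -0.001, -1.0]]
force: [0.5, -2.2, 1.7]
opening: 0.294
grasp_force: 30.0
```

Emit:
apply_moves --plan "0.1 0 0 0 0 0;0.15 0 0 0 0 0;0.15 0 0 0 0 0;0.15 0 0 0 0 0;0.15 0 0 0 0 0;0.15 0 0 0 0 0;0.1 0 0 0 0 0;0.1 0 0 0 0 0;0.05 0 0 0 0 0;0 0 0 0 0 0"

```text
time_s: 10.33
position: [0.4524, 0.1876, 0.0317]
tcp_rot: [[-0.986, -0.164, 0.0], [-0.164, 0.986, -0.001], [-0.0, -0.001, -1.0]]
force: [2.2, -5.9, -0.4]
opening: 0.303
grasp_force: 30.0
```

Emit:
apply_moves --plan "0.04 0 0 0 0 0;0.04 0 0 0 0 0;0.04 0 0 0 0 0;0 0 0 0 0 0;0 0 0 0 0 0"

```text
time_s: 10.75
position: [0.4525, 0.1876, 0.0318]
tcp_rot: [[-0.987, -0.163, 0.011], [-0.163, 0.987, 0.001], [-0.011, -0.001, -1.0]]
force: [9.4, -4.7, -6.6]
opening: 0.297
grasp_force: 30.0
```

Emit:
apply_moves --plan "-0.12 0 0 0 0 0;0 0 0 0 0 0;0 0 0 0 0 0;0 0 0 0 0 0;0 0 0 0 0 0;0 0 0 0 0 0;0 0 0 0 0 0" --gripper 0.6

```text
time_s: 11.33
position: [0.4526, 0.1885, 0.0315]
tcp_rot: [[-0.987, -0.163, -0.001], [-0.163, 0.987, 0.0], [0.001, 0.0, -1.0]]
force: [0.2, -0.1, -0.1]
opening: 0.738
grasp_force: 0.0
```

Emit:
apply_moves --plan "0 0 -0.3 0 0 0;0 0 -0.6 0 0 0;0 0 -0.7 0 0 0;0 0 -0.8 0 0 0;0 0 -0.8 0 0 0;0 0 -0.8 0 0 0;0 0 -0.7 0 0 0;-0.2 -0.2 -0.5 0 0 0;-0.5 -0.4 0 0 0 0;-0.5 -0.4 0 0 0 0"

```text
time_s: 12.17
position: [0.5212, 0.1492, 0.2944]
tcp_rot: [[-0.986, -0.165, 0.005], [-0.165, 0.986, 0.001], [-0.005, -0.0, -1.0]]
force: [0.3, -0.2, 0.2]
opening: 0.795
grasp_force: 0.0
```

Emit:
apply_moves --plan "-0.5 -0.4 0 0 0 0;-0.5 -0.4 0 0 0 0;-0.28 -0.2 0 0 0 0;0 0 0 0 0 0;0 0 0 0 0 0"

```text
time_s: 12.58
position: [0.5915, 0.1096, 0.2907]
tcp_rot: [[-0.987, -0.162, -0.002], [-0.162, 0.987, 0.0], [0.002, 0.001, -1.0]]
force: [-0.8, 0.6, 1.0]
opening: 0.8
grasp_force: 0.0
```

Run:
```python
from h import *
import pickle
s=bot.read_state();im=capture("wrist");cv2.imwrite("pics/w3.png",im[:,:,::-1]);pickle.dump(s,open("pics/s3.pkl","wb"))
print(s["time_s"],s["position"],s["tcp_rot"])
```

```text
12.5833 [0.59151748 0.10955182 0.29070526] [[-9.86818739e-01 -1.61815328e-01 -2.13909672e-03]
 [-1.61816621e-01  9.86820745e-01  4.44991248e-04]
 [ 2.03889861e-03  7.85267105e-04 -9.99997613e-01]]
```

View pics/w3.png

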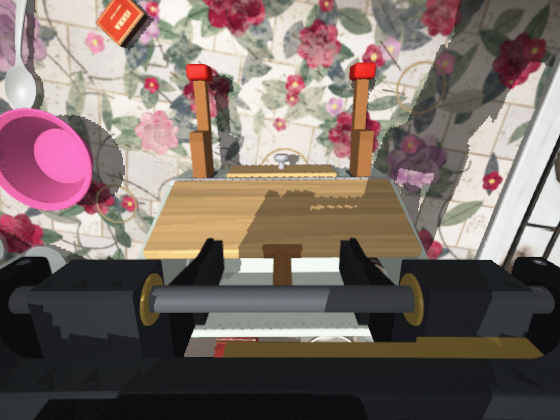

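The leaf's free edge runs along row 258 and the tab hangs at column 282, centred between the fingers. Both pulls are fully out at row 70 and the drawer is shut.

Run:
```python
from h import *
import pickle
from scipy.optimize import brentq
s=pickle.load(open("pics/s3.pkl","rb"))
O=np.array([.591,.1088,0]);p=np.radians(9.25);ex=np.array([np.cos(p),np.sin(p),0]);ey=np.array([-np.sin(p),np.cos(p),0])
for src,uv,r in(("wrist",(282,257),.115),("top",(320.7,171.7),.160),("scene",(301,170),.160)):
    o,d=ray(src,uv,s);o=o-O
    f=lambda t:np.hypot((o+t*d)@ex,(o+t*d)[2]-.1)-r
    ts=np.linspace(.05,1.5,800);v=[f(t) for t in ts]
    for a,b,x,y in zip(ts,ts[1:],v,v[1:]):
        if x*y<0:
            q=o+brentq(f,a,b)*d;print(src,q@ex,q@ey,q[2],"theta",.436-np.arctan2(q@ex,q[2]-.1))
```

```text
wrist 0.04768411096823492 0.00032971363359719563 0.204648103476215 theta 0.008447960662320009
wrist 0.11339284564458775 0.0006925006941511351 0.08084112329433146 theta -1.3021757067402076
top 0.06479119165396949 0.0007669644383105876 0.2462945709315919 theta 0.019081379840772517
top 0.12459479407965965 -0.0064477659806350986 -0.0003799645758415515 theta -1.8129737296423993
scene 0.054354991885413484 0.0008410529749442351 0.25048433425821104 theta 0.0893822070067048
scene 0.15203083362325265 -0.08404546397891247 0.149866076924284 theta -0.8178536444522455
```

Emit:
apply_moves --plan "-0.4 0 0 0 0 0;-0.5 0 0 0 0 0;-0.23 0 0.1 0 0 0;0 0 0.4 0 0 0;0 0 0.5 0 0 0;0 0 0.4 0 0 0;0 0 0.08 0 0 0;0 0 0 0 0 0;0 0 0 0 0 0"

```text
time_s: 13.38
position: [0.6474, 0.1196, 0.2182]
tcp_rot: [[-0.987, -0.164, 0.0], [-0.164, 0.987, 0.0], [-0.0, 0.0, -1.0]]
force: [0.8, -0.5, -0.5]
opening: 0.803
grasp_force: 0.0
```

Emit:
apply_moves --plan "0 0 0 0 0 0;0 0 0 0 0 0;0 0 0 0 0 0;0 0 0 0 0 0;0 0 0 0 0 0;0 0 0 0 0 0;0 0 0 0 0 0;0 0 0 0 0 0;0 0 0 0 0 0;0 0 0 0 0 0" --gripper -1

```text
time_s: 14.22
position: [0.6475, 0.1195, 0.2175]
tcp_rot: [[-0.987, -0.163, -0.0], [-0.163, 0.987, 0.001], [0.0, 0.001, -1.0]]
force: [-0.4, 1.3, 0.3]
opening: 0.183
grasp_force: 30.0
```

Run:
```python
from h import *
s=bot.read_state();print(s["time_s"],s["position"],s["opening"]*.087,s["grasp_force"],s["force"])
O=np.array([.591,.1088,0]);p=np.radians(9.25);q=s["position"]-O
x=q[:2]@[np.cos(p),np.sin(p)];z=q[2]+.0187-.1;print("r",np.hypot(x,z),"phi",np.arctan2(x,z))
im=capture("wrist");cv2.imwrite("pics/w4.png",im[:,:,::-1])
f0=np.arctan2(.0572,.1354);ph=np.linspace(f0,-np.pi/2,41);c=np.zeros(2);r=.147
out=[]
for a in ph[1:]:
    t=np.array([-(r*np.sin(a)-r*np.sin(f0)),-(r*np.cos(a)-r*np.cos(f0))])/.05
    d=np.round(t-c,2);c+=d;out.append(f"{d[0]:g} 0 {d[1]:g} 0 0 0")
for i in range(0,40,10):print(";".join(out[i:i+10]))
```

```text
14.2167 [0.64749269 0.11947677 0.21748194] 0.015901185691235883 29.999093734659255 [-0.42129653  1.32022053  0.29774175]
r 0.14781344507489694 phi 0.3993612181805656
0.13 0 -0.05 0 0 0;0.14 0 -0.05 0 0 0;0.14 0 -0.04 0 0 0;0.14 0 -0.03 0 0 0;0.14 0 -0.03 0 0 0;0.15 0 -0.02 0 0 0;0.14 0 -0.01 0 0 0;0.15 0 -0 0 0 0;0.14 0 0 0 0 0;0.15 0 0.01 0 0 0
0.14 0 0.02 0 0 0;0.14 0 0.02 0 0 0;0.14 0 0.03 0 0 0;0.14 0 0.04 0 0 0;0.14 0 0.05 0 0 0;0.14 0 0.05 0 0 0;0.13 0 0.06 0 0 0;0.13 0 0.06 0 0 0;0.13 0 0.07 0 0 0;0.12 0 0.08 0 0 0
0.12 0 0.08 0 0 0;0.11 0 0.09 0 0 0;0.11 0 0.09 0 0 0;0.11 0 0.1 0 0 0;0.1 0 0.11 0 0 0;0.09 0 0.11 0 0 0;0.09 0 0.11 0 0 0;0.09 0 0.12 0 0 0;0.07 0 0.12 0 0 0;0.07 0 0.13 0 0 0
0.07 0 0.13 0 0 0;0.06 0 0.13 0 0 0;0.05 0 0.13 0 0 0;0.05 0 0.14 0 0 0;0.04 0 0.14 0 0 0;0.03 0 0.14 0 0 0;0.02 0 0.15 0 0 0;0.02 0 0.14 0 0 0;0.01 0 0.14 0 0 0;0 0 0.15 0 0 0
```

The pads hold 15.9 mm, which is the tab. Now I swing it along the arc.

Emit:
apply_moves --plan "0.13 0 -0.05 0 0 0;0.14 0 -0.05 0 0 0;0.14 0 -0.04 0 0 0;0.14 0 -0.03 0 0 0;0.14 0 -0.03 0 0 0;0.15 0 -0.02 0 0 0;0.14 0 -0.01 0 0 0;0.15 0 0 0 0 0;0.14 0 0 0 0 0;0.15 0 0.01 0 0 0"

```text
time_s: 15.1
position: [0.5771, 0.1074, 0.2285]
tcp_rot: [[-0.987, -0.163, 0.001], [-0.163, 0.987, -0.0], [-0.001, -0.0, -1.0]]
force: [4.0, 0.4, -7.8]
opening: 0.177
grasp_force: 30.0
```

Emit:
apply_moves --plan "0.14 0 0.02 0 0 0;0.14 0 0.02 0 0 0;0.14 0 0.03 0 0 0;0.14 0 0.04 0 0 0;0.14 0 0.05 0 0 0;0.14 0 0.05 0 0 0;0.13 0 0.06 0 0 0;0.13 0 0.06 0 0 0;0.13 0 0.07 0 0 0;0.12 0 0.08 0 0 0"

```text
time_s: 15.93
position: [0.5105, 0.096, 0.2047]
tcp_rot: [[-0.987, -0.163, 0.001], [-0.163, 0.987, -0.001], [-0.0, -0.001, -1.0]]
force: [3.2, -2.5, 0.7]
opening: 0.182
grasp_force: 30.0
```

Emit:
apply_moves --plan "0.12 0 0.08 0 0 0;0.11 0 0.09 0 0 0;0.11 0 0.09 0 0 0;0.11 0 0.1 0 0 0;0.1 0 0.11 0 0 0;0.09 0 0.11 0 0 0;0.09 0 0.11 0 0 0;0.09 0 0.12 0 0 0;0.07 0 0.12 0 0 0;0.07 0 0.13 0 0 0"

```text
time_s: 16.77
position: [0.4631, 0.088, 0.1512]
tcp_rot: [[-0.986, -0.164, -0.0], [-0.164, 0.986, -0.001], [0.0, -0.001, -1.0]]
force: [1.9, -6.0, 1.4]
opening: 0.182
grasp_force: 30.0
```

Emit:
apply_moves --plan "0.07 0 0.13 0 0 0;0.06 0 0.13 0 0 0;0.05 0 0.13 0 0 0;0.05 0 0.14 0 0 0;0.04 0 0.14 0 0 0;0.03 0 0.14 0 0 0;0.02 0 0.15 0 0 0;0.02 0 0.14 0 0 0;0.01 0 0.1 0 0 0"

```text
time_s: 17.52
position: [0.4465, 0.0851, 0.0911]
tcp_rot: [[-0.987, -0.164, 0.001], [-0.164, 0.987, -0.001], [-0.001, -0.001, -1.0]]
force: [3.0, -5.5, 1.5]
opening: 0.183
grasp_force: 30.0
```

Emit:
apply_moves --plan "0 0 0.1 0 0 0;0 0 0.06 0 0 0;0 0 0 0 0 0;0 0 0 0 0 0"

```text
time_s: 17.85
position: [0.4463, 0.0851, 0.0838]
tcp_rot: [[-0.986, -0.164, 0.0], [-0.164, 0.986, -0.001], [0.0, -0.001, -1.0]]
force: [2.0, -7.0, 4.2]
opening: 0.179
grasp_force: 30.0
```

Emit:
apply_moves --plan "0 0 0.03 0 0 0;0 0 0.03 0 0 0;0 0 0 0 0 0;0 0 0 0 0 0"

```text
time_s: 18.18
position: [0.4463, 0.0851, 0.0825]
tcp_rot: [[-0.986, -0.164, 0.001], [-0.164, 0.986, -0.001], [-0.001, -0.002, -1.0]]
force: [-0.6, -7.3, 22.4]
opening: 0.182
grasp_force: 30.0
```

The force jumped to 22 N, so the leaf is on the supports. I relax, let go and retreat.

Emit:
apply_moves --plan "0 0 -0.03 0 0 0;0 0 0 0 0 0;0 0 0 0 0 0;0 0 0 0 0 0;0 0 0 0 0 0;0 0 0 0 0 0" --gripper 0

```text
time_s: 18.68
position: [0.4454, 0.0862, 0.0815]
tcp_rot: [[-0.987, -0.163, -0.002], [-0.163, 0.987, 0.0], [0.002, 0.001, -1.0]]
force: [0.4, 0.2, 0.0]
opening: 0.481
grasp_force: 0.0
```

Emit:
apply_moves --plan "0 0 -0.2 0 0 0;0 0 -0.4 0 0 0;0 0 -0.6 0 0 0;0 0 -0.6 0 0 0;0 0 -0.6 0 0 0;0 0 -0.5 0 0 0;0 0 -0.5 0 0 0;0 0 0 0 0 0;0 0 0 0 0 0"

```text
time_s: 19.43
position: [0.4468, 0.086, 0.253]
tcp_rot: [[-0.987, -0.163, 0.003], [-0.163, 0.987, 0.0], [-0.003, -0.0, -1.0]]
force: [0.1, 0.4, 0.2]
opening: 0.503
grasp_force: 0.0
```

Run:
```python
from h import *
s=bot.read_state();a=capture("wrist");b=capture("scene");print(s["time_s"],s["position"],s["force"],s["opening"])
cv2.imwrite("pics/f.png",cv2.resize(np.hstack([a[:,:,::-1],b[:,:,::-1]]),(800,300)))
```

```text
19.4333 [0.44677423 0.08602316 0.25298716] [0.05153833 0.37991901 0.20351526] 0.5025063216113124
```

View pics/f.png

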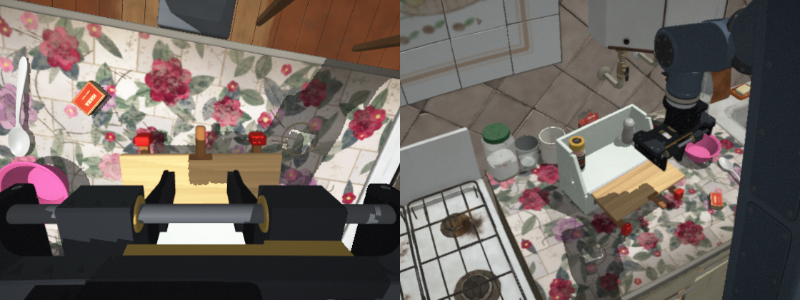

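The leaf lies level on both supports. The red pulls stick out past it at (143,140) and (258,138) in the left half, and the gripper is clear.

```bash
python3 -c "
from rig import bot;print(bot.hand_in())"
```

```text
the job is handed in; nothing more can be done
None
```

I pulled both supports out to their stops, then lowered the leaf until it rested level on them, let go, and handed the job in at about 19.5 s; the drawer was never touched.

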